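Bring the blue paint to the working position

ROBOT

A 7-joint arm with a two-finger parallel gripper is mounted at the origin on the work surface. World frame = base frame: x ahead of the robot, y to its left, z up, the work surface at z = 0. Lengths are in m, angles in rad, forces in N, time in s.
With the tool pointing down it reaches from about 0.4 to 0.875 m from the base axis. Payload 4.4 kg.
Tool frame: the origin (TCP) lies at the very end of the fingers, on their centre line; the grasp point (between the pads) lies 19 mm behind it; z points along the fingers, y is the direction in which the jaws open and shut (so a half turn about z gives the same grasp; the last joint's range is limited). The gripper opens to 85 mm and grips with 20 to 120 N. Pads are 22 mm wide; open, the fingers measure 114 mm over their backs; the gripper's body (76 mm by 85 mm) begins 54 mm behind the grasp point. The pads swing forward as they close: fully open they stand 13 mm farther back than shut.
Start: joints at [1.252, 0.628, 0.038, 1.517, -0.027, 0.996, -0.02], TCP at [0.163, -0.629, 0.231] pointing down, gripper open.
Joint ranges: [-3.06, 3.06], [-0.37, 2.12], [-1.25, 1.32], [0.18, 2.47], [-1.1, 4.24], [0.23, 1.98], [-2.94, 2.94]. Speed limits (rad/s): [2.57, 2.57, 3.14, 3.14, 3.14, 3.14, 3.14].

INTERFACE

Orientations are given as a unit quaternion [x, y, z, w].
In Python, from plant import manip, eyes, finder gives the robot as it stands. The module is installed in compiled form; this text tells all that it offers.
- The arm moves only by the tool step_arm, never from a script. Its argument "commands" is one flat list of numbers, 7 for each row, row after row: the shift along the tool's x, y, z in cm, then the turn, a rotation vector about the tool's x, y, z in rad, then the finger opening in cm, from 0 to 8.54. A call has 1 to 10 rows; each row shifts and turns the pose as measured when the row begins, along the tool's axes as they then stand; what a row does not reach is not made up. A row lasts 1/12 s, in which the tool goes at most 41.7 mm and 7.16 degrees, less where a joint would pass 70% of its speed; a pose out of reach is approached as far as the arm can. A call with a gripper value outside its range is refused whole. The fingers move at their own pace and stop on an object; the grip force is fixed at half the most. Time passes only in rows, so rows that do not move let the fingers close. It gives the time, the measured TCP pose, the force and the opening at its end, in the units of the state.
- manip.state(): the state, without advancing time (a new reading comes with each control period).
- eyes.get_image(name): name is "scene" or "top"; returns the picture (400x640x3 uint8, blue, green, red); there is no depth.
- eyes.camera_info(name): a dict with "fx", "fy", "cx", "cy" (pixels), "k1" (the pictures are not rectified: a ray, as slopes to the right and down, at radius r is drawn at 1 + k1 r^2 times it, then the intrinsics apply), "rvec" (rotation vector, rad) and "tvec" (3), from world to camera coordinates, as OpenCV has them. Camera axes: x right, y down, z forward; pixel columns grow to the right and rows downward; lengths in m; the calibration is good to about 2 mm. A picture is of the moment at which its call begins. camera_info takes no time and is no camera call.
- manip.finish_job(): hands the job in, once; it reports no verdict.
Trained networks look in the newest picture that a camera, given by its name, has taken for a name from the list of things; names that differ only in an ending like _2 or _b are one class to them, and where a whole thing is asked for, a point or a joint stands for the part that bears it (a point fixed in the world has none). Each returns a list of dicts, best first, with "conf" (0 to 1); they miss things now and then, are a little off and sometimes report something else, mostly with a low value. They report only what shows in the picture. A call takes as long as a camera call.
- finder.spot_in(query, camera): "uv" ([column, row] in pixels, amid what is visible of it).
- finder.masks_of(query, camera): "mask" (400x640 bool, what is visible of it) and "uv" ([column, row] in pixels, amid what is visible of it).
The state is a dict: "clock": time; "joint_pos": joint angles; "dq": joint speeds; "joint_efforts": joint torques, N m; "tcp_pos": TCP position; "tcp_rot": TCP orientation; "contact_force": force on the tool from outside, world axes, zero at the start; "wrist_torque": the same for the moment, N m; "gripper_width": finger opening in m.
Only numpy, scipy, OpenCV 4.12 (cv2) and the standard library are available. Lean on these libraries where they do the work, as an engineer would, in place of code of your own. Each camera call takes 0.05 s, during which the arm holds its last target.

TASK

Change the paint carousel over to blue: with a fingertip push one of its three spoke arms round, either way, until the blue-lidded jar stands in line with the white arrow on the stand and the carousel is at rest. Only then push the red lock lever inward with a fingertip, all the way to its stop, so that its nose points at the middle of the carousel. Do not touch or lift the jars, leave the other things on the table where they are, and finish with the hand clear of everything.

Things in the scene. Friction and masses are not known exactly. Their poses are not given: they have to be found in the camera images.
- stand: Black fixed stand of the carousel, a disc 196 mm across and 10 mm thick lying on the table, with a 60 mm wide tongue of the same thickness that carries the lock lever. Origin: on the table, on the carousel's vertical turning axis; z up. Seen from the origin, the white station arrow lies 150 degrees counter-clockwise (from above) from the stand's own +x, and the lock's pivot 200 mm away along its own -y.
- station (a point): The place where the blue jar has to come: 52 mm from the turning axis towards the white arrow (the arrow is painted on the stand's tab, 105 to 165 mm from the axis, 13 mm above the table, under the swept arms, and points at the axis). This point does not turn with the carousel; it is 70 mm above the table.
- carousel (a joint): The carousel: an aluminium disc 176 mm across, top 45 mm above the table, with three cups (10 mm high, centres 52 mm from the vertical axis, 120 degrees apart) each holding a jar, and three push arms midway between them. Value: turning angle in rad, 0 at the start, growing counter-clockwise seen from above. Stays where left; about 1.5 N at an arm turns it.
- arm1 (a point): Point on push arm 1, 120 mm from the turning axis and 50 mm above the table. Each arm is a level steel rod 10 mm thick that runs out radially from the disc's rim (88 mm from the axis) to a black ball 18 mm across, centred 150 mm from the axis; free space below the rod down to 13 mm above the table.
- arm2 (a point): The same point on push arm 2.
- arm3 (a point): The same point on push arm 3.
- lock (a joint): Lock lever angle in rad: 0 fully open (the lever points along the stand's own -x), growing clockwise seen from above to 1.57 at its stop, where it points at the carousel's axis. It stays where it is left; the friction takes about 1.5 N at the middle of the lever. It starts between 0 and 0.4.
- lock_pivot (a point): Vertical pivot of the lock lever, 39 mm above the table (lever mid-height); fixed, 200 mm from the carousel's axis.
- lock_mid (a point): Point on the lock lever's centre line, 60 mm from the pivot. The lever is a red bar 107 mm long from the pivot to its nose, 14 mm wide, 32 to 46 mm above the table. Push it on the side away from the carousel. A dark stop pin 12 mm thick and 44 mm tall stands on the stand's tongue, 28 mm from the pivot, on the lever's far side.
- jar_blue_center (a point): Centre of the loose paint jar with blue lid and blue paint: glass, 44 mm across, 50 mm tall, its top 95 mm above the table. It stands in a cup of the carousel, 52 mm from the turning axis, and turns with it.
- jar_red_center (a point): Centre of the loose paint jar with red lid and red paint: glass, 44 mm across, 50 mm tall, its top 95 mm above the table. It stands in a cup of the carousel, 52 mm from the turning axis, and turns with it.
- jar_yellow_center (a point): Centre of the loose paint jar with yellow lid and yellow paint: glass, 44 mm across, 50 mm tall, its top 95 mm above the table. It stands in a cup of the carousel, 52 mm from the turning axis, and turns with it.
- spool: Terracotta thread spool, 40 mm across, 50 mm tall, standing beside the lock's pivot. A bystander to leave alone. Origin: its underside centre.
- tin: Round brass button tin, 66 mm across, 36 mm tall. A bystander to leave alone. Origin: its underside centre.
- medium: White bottle, 60 mm across, 150 mm tall. A bystander to leave alone. Origin: its underside centre.
- mug: White mug, 76 mm across, 90 mm tall. A bystander to leave alone. Origin: its underside centre.
- brush: Paint brush, 190 mm long, lying on the green cutting mat. A bystander to leave alone. Origin: its underside mid-length.
- driver: Orange-handled screwdriver, 170 mm long, lying down. A bystander to leave alone. Origin: its underside mid-length.

How it is judged:
On the way, in this order (a step that is already met when the one before it is completed fails the run):
1. the blue jar stands at the arrow, carousel at rest, lock still open (horizontal distance between jar_blue_center and station below 0.011 m and velocity of joint carousel between -0.03 and 0.03 rad/s and value of joint lock below 0.8 rad), for 0.3 s.
2. the lock lever is pushed to its stop (value of joint lock above 1.42 rad and horizontal distance between jar_blue_center and station below 0.011 m), for 0.2 s.
At the end, for the whole second after the job is handed in: The blue jar's centre is within 11 mm of the station (about 12 degrees of turn), the carousel is at rest, the lock lever is within 0.15 rad of its stop, and all three jars stand upright in their cups (all of step 2 and velocity of joint carousel between -0.03 and 0.03 rad/s and angle between each of jar_blue_center, jar_red_center, jar_yellow_center's own z axis and vertical below 0.15 rad and height (world z) of each of jar_blue_center, jar_red_center, jar_yellow_center below 0.078 m and horizontal distance between jar_blue_center and stand between 0.044 and 0.06 m and horizontal distance between jar_red_center and stand between 0.044 and 0.06 m and horizontal distance between jar_yellow_center and stand between 0.044 and 0.06 m); the robot touches nothing.
It fails at once if a jar is lifted, tipped or taken out of its cup ((height (world z) of jar_blue_center above 0.082 m or angle between jar_blue_center's own z axis and vertical above 0.25 rad or horizontal distance between jar_blue_center and stand above 0.065 m) or (height (world z) of jar_red_center above 0.082 m or angle between jar_red_center's own z axis and vertical above 0.25 rad or horizontal distance between jar_red_center and stand above 0.065 m) or (height (world z) of jar_yellow_center above 0.082 m or angle between jar_yellow_center's own z axis and vertical above 0.25 rad or horizontal distance between jar_yellow_center and stand above 0.065 m)).
It fails at once if the robot touches a jar (more than 1.5 N) (contact force between any of the fingers, the arm and jar_blue above 1.5 N or contact force between any of the fingers, the arm and jar_red above 1.5 N or contact force between any of the fingers, the arm and jar_yellow above 1.5 N).
It fails at once if the lock is pushed in while the blue jar is away from the arrow (value of joint lock above 1.1 rad and horizontal distance between jar_blue_center and station above 0.016 m).
It fails at once if a bystander is moved by more than 20 mm or lifted (distance of any of spool, tin, medium, mug, brush, driver from where it was at the start of the episode above 0.02 m).
It also fails if it takes over 64 s, if anything falls off the work surface, if the arm or the gripper's body presses on something with over 40 N, if the wrist force passes 120 N, or if a joint passes its speed limit or range.

## Working session

There is one attempt and no reset: what is moved stays moved. The work goes in short steps, Python scripts to look and compute and a tool call to move; the robot and the scene stay as the last step left them, time stands still between calls to the robot, and variables do not carry over. Pictures are saved under pics/ and viewed, and the job is handed in when it is done.

Besides the shell and the picture viewer there is one more tool, called after ">>>" as name(argument=value, ...), one argument or row to a line, values as JSON. step_arm: Moves the arm, as the interface text tells. Its arguments: {"type":"object","properties":{"commands":{"type":"array"}},"required":["commands"]}

```bash
mkdir -p pics
python3 - <<'E'
from plant import manip, eyes, finder
import cv2
for n in("scene","top"):
    im=eyes.get_image(n); cv2.imwrite(f"pics/{n}0.png",im); print(n,eyes.camera_info(n))
s=manip.state(); print({k:s[k] for k in("clock","tcp_pos","tcp_rot","gripper_width","contact_force")})
E
```

```text
scene {'fx': 379.35619743139006, 'fy': 379.35619743139006, 'cx': 320.16698510880246, 'cy': 203.40809184897103, 'k1': -0.042416835284415755, 'rvec': array([ 2.25048882,  1.32103289, -0.39345169]), 'tvec': array([-0.28115885, -0.36563549,  1.32076185])}
top {'fx': 413.48842568261927, 'fy': 413.48842568261927, 'cx': 321.4148130183866, 'cy': 197.2058163254403, 'k1': -0.07070781108828057, 'rvec': array([ 2.14827819, -2.15505446,  0.1247807 ]), 'tvec': array([0.03481748, 0.56398072, 1.31635526])}
{'clock': 0.1, 'tcp_pos': array([ 0.16246161, -0.6287671 ,  0.2304535 ]), 'tcp_rot': array([ 9.92024679e-01,  1.26040660e-01, -1.02364267e-04, -8.81517778e-04]), 'gripper_width': 0.0851125030681683, 'contact_force': array([ 0.08776934,  0.40868897, -0.51420973])}
```

View pics/top0.png

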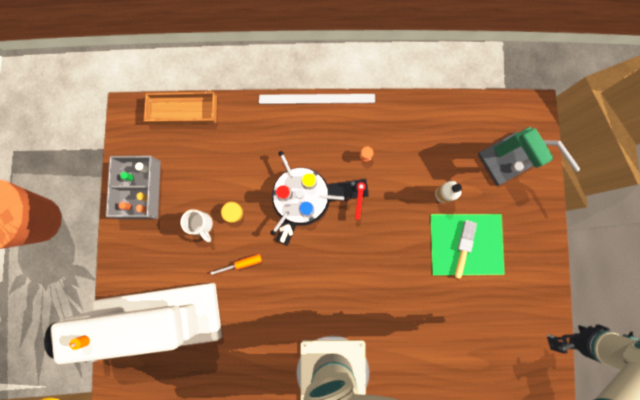

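View pics/scene0.png

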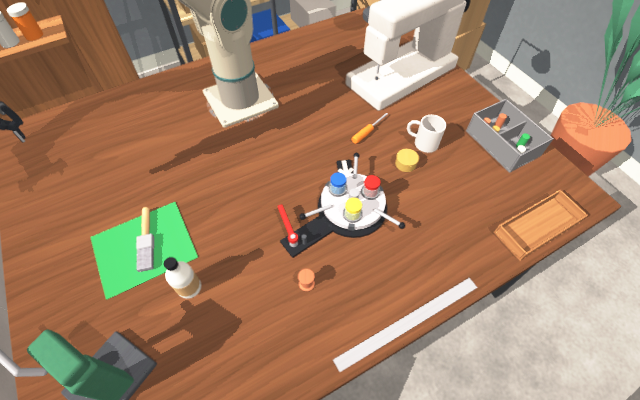

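The top view shows the carousel at about (300,195), blue jar (306,209), arrow (286,232), lock pivot (361,187) with its red lever reaching down to (358,218). The arms end near (282,155), (345,198) and (276,232). Next I'll measure these.

```bash
cat > h.py <<'E'
from plant import manip, eyes, finder
import cv2, numpy as np
def cam(n):
    c=eyes.camera_info(n); R=cv2.Rodrigues(c["rvec"])[0]; return c,R,np.array(c["tvec"])
def px2w(n,uv,z):
    c,R,t=cam(n); uv=np.atleast_2d(np.asarray(uv,float))
    d=np.stack([(uv[:,0]-c["cx"])/c["fx"],(uv[:,1]-c["cy"])/c["fy"]],1)
    x=d.copy()
    for _ in range(20): x=d/(1+c["k1"]*(x**2).sum(1,keepdims=True))
    r=np.c_[x,np.ones(len(x))]@R; o=-R.T@t
    s=(z-o[2])/r[:,2]; return (o+s[:,None]*r)
def w2px(n,P):
    c,R,t=cam(n); p=np.atleast_2d(P)@R.T+t; x=p[:,:2]/p[:,2:]
    x=x*(1+c["k1"]*(x**2).sum(1,keepdims=True))
    return x*[c["fx"],c["fy"]]+[c["cx"],c["cy"]]
E
python3 - <<'E'
from h import *
for n in("top","scene"):
    im=eyes.get_image(n)
    for q,z in (("carousel",.045),("stand",.01),("jar_blue_center",.07),("jar_red_center",.07),("jar_yellow_center",.07),("lock",.046),("arm1",.05),("spool",.025),("tin",.018),("medium",.08),("mug",.045),("driver",.01)):
        for r in finder.masks_of(q,n)[:3]:
            print(n,q,round(r["conf"],2),np.round(r["uv"],1),r["mask"].sum(),np.round(px2w(n,r["uv"],z)[0],3))
    c=(295,190) if n=="top" else (345,205)
    w=(80,60)
    cr=im[c[1]-w[1]:c[1]+w[1],c[0]-w[0]:c[0]+w[0]] if n=="top" else im[c[1]-w[1]:c[1]+w[1],c[0]-w[0]:c[0]+w[0]]
    cv2.imwrite(f"pics/{n}_crop.png",cv2.resize(cr,None,fx=5,fy=5,interpolation=cv2.INTER_CUBIC))
E
```

```text
top carousel 0.64 [300.7 200.3] 1946 [0.553 0.1   0.045]
top stand 0.78 [335.  192.1] 1293 [ 0.584 -0.012  0.01 ]
top jar_blue_center 0.5 [307.8 205.8] 157 [0.532 0.076 0.07 ]
top jar_red_center 0.75 [365.4 154.1] 146 [ 0.7  -0.11  0.07]
top jar_red_center 0.71 [285.1 194.1] 191 [0.57  0.149 0.07 ]
top jar_yellow_center 0.43 [306.9 178.6] 183 [0.62  0.079 0.07 ]
top lock 0.45 [361.2 201.7] 173 [ 0.548 -0.096  0.046]
top lock 0.2 [311.8 181.3] 181 [0.615 0.064 0.046]
top arm1 0.74 [298.7 194.3] 2042 [0.572 0.106 0.05 ]
top spool 0.6 [364.4 154.2] 160 [ 0.71  -0.111  0.025]
top tin 0.66 [231.9 212.5] 356 [0.516 0.33  0.018]
top medium 0.57 [447.9 192. ] 450 [ 0.574 -0.369  0.08 ]
top mug 0.67 [196. 225.] 643 [0.473 0.441 0.045]
top mug 0.37 [244.4 261.6] 159 [0.356 0.28  0.045]
top driver 0.65 [247.7 261.6] 153 [0.355 0.276 0.01 ]
top driver 0.31 [195.7 224.5] 660 [0.477 0.453 0.01 ]
top driver 0.16 [359.6 201.2] 154 [ 0.553 -0.094  0.01 ]
scene carousel 0.72 [336.3 181.1] 328 [0.501 0.094 0.045]
scene carousel 0.66 [358.5 197.3] 2350 [0.579 0.119 0.045]
scene stand 0.65 [315.5 229.2] 
[... 206 characters left out ...]
.614 0.078 0.07 ]
scene jar_yellow_center 0.48 [307.7 277.5] 283 [ 0.726 -0.117  0.07 ]
scene lock 0.77 [289.7 226.4] 297 [ 0.57  -0.087  0.046]
scene arm1 0.59 [362.5 203.6] 2229 [0.604 0.115 0.05 ]
scene spool 0.62 [288.4 227.3] 216 [ 0.559 -0.087  0.025]
scene spool 0.51 [309.2 278. ] 296 [ 0.712 -0.107  0.025]
scene spool 0.16 [365.3 132. ] 212 [0.366 0.281 0.025]
scene tin 0.62 [406.7 156.6] 414 [0.509 0.34  0.018]
scene tin 0.3 [357.8 206.3] 2344 [0.589 0.113 0.018]
scene medium 0.73 [178.8 275.7] 956 [ 0.581 -0.379  0.08 ]
scene mug 0.66 [426.4 128. ] 970 [0.46  0.446 0.045]
scene mug 0.16 [308.1 276.6] 311 [ 0.715 -0.111  0.045]
scene driver 0.52 [365.4 133.5] 229 [0.361 0.287 0.01 ]
```

View pics/top_crop.png

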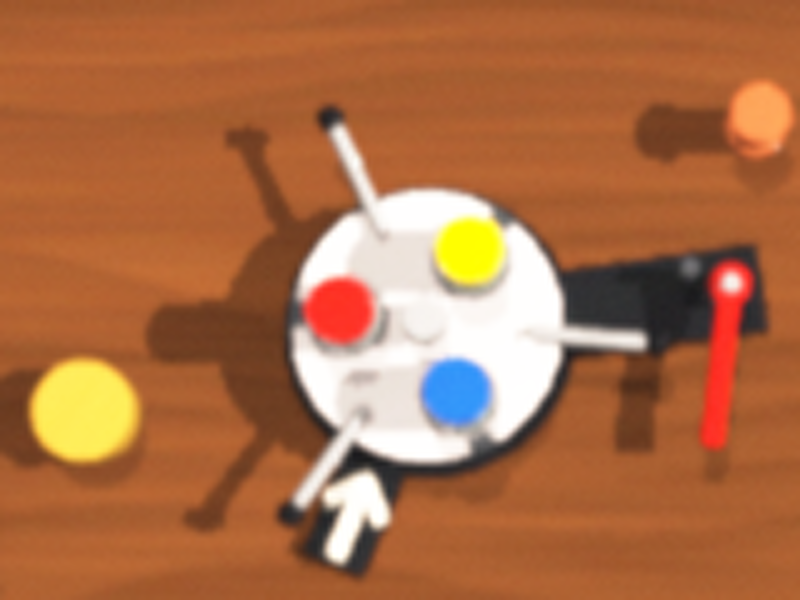

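View pics/scene_crop.png

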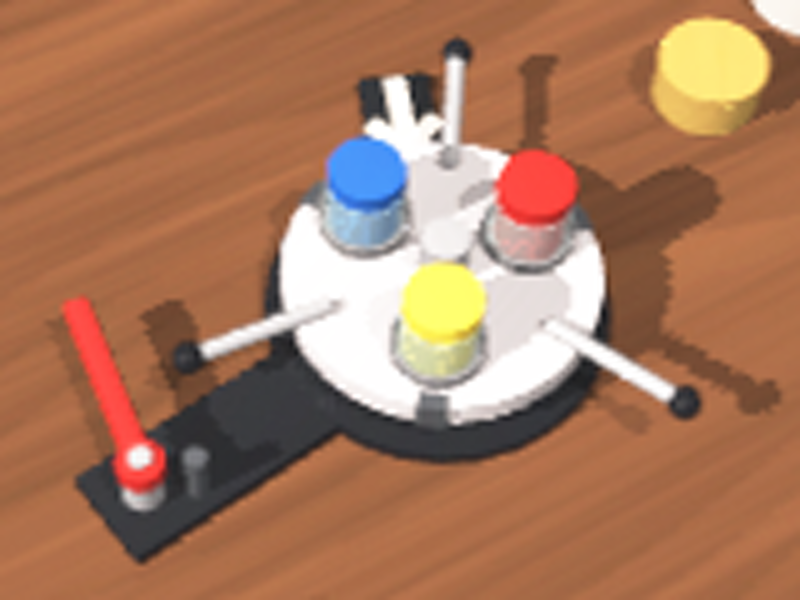

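```bash
cat > fit.py <<'E'
from h import *
from scipy.optimize import least_squares
def e(a): return np.array([np.cos(a),np.sin(a)])
def pts(p):
    x,y,yaw,b,l=p[:5]; o=np.array([x,y]); P={}
    for i,c in enumerate(order): P[c]=np.r_[o+.052*e(b+i*2*np.pi/3),.095]
    for i in range(3): P["ball%d"%i]=np.r_[o+.150*e(b+np.pi/3+i*2*np.pi/3),.05]
    ar=yaw+np.radians(150)
    P["tip"]=np.r_[o+.105*e(ar),.013]; P["tail"]=np.r_[o+.165*e(ar),.013]
    pv=o+.2*e(yaw-np.pi/2); P["pivot"]=np.r_[pv,.05]
    P["nose"]=np.r_[pv+.105*e(yaw+np.pi-l),.042]
    return P
order=["blue","red","yellow"]  # set ccw order
def top(a): return (np.array(a)+.5)/5-.5+[215,130]
def sc(a): return (np.array(a)+.5)/5-.5+[265,145]
E
python3 - <<'E'
import fit; from fit import *
T=dict(blue=(456,391),red=(341,311),yellow=(470,250),tip=(368,470),tail=(337,562),pivot=(731,284),nose=(713,445))
S=dict(blue=(366,170),red=(538,184),yellow=(443,296),pivot=(139,458),nose=(77,303))
bt=[(331,117),(291,512)]; bs=[(456,49),(187,356),(684,401)]
w=lambda n,u,z:px2w(n,u,z)[0]
for k in T: print("T",k,w("top",top(T[k]),.095 if k in order else .013 if k[0]=="t" else .05).round(3))
for k in S: print("S",k,w("scene",sc(S[k]),.095 if k in order else .05).round(3))
for k in bt: print("T ball",w("top",top(k),.05).round(3))
for k in bs: print("S ball",w("scene",sc(k),.05).round(3))
# world-angle order
B={k:w("scene",sc(S[k]),.095)[:2] for k in order}; c=sum(B.values())/3; print("c",c)
ang={k:np.degrees(np.arctan2(*(B[k]-c)[::-1])) for k in order}; print(ang)
o=["blue"]+sorted(["red","yellow"],key=lambda k:(ang[k]-ang["blue"])%360); fit.order[:]=o; print(o)
def res(p,pr=False):
    P=pts(p); r=[]
    for n,D,f,bl in(("top",T,top,bt),("scene",S,sc,bs)):
        for k,v in D.items():
            d=w2px(n,P[k])[0]-f(v); r+=list(d)
            if pr: print(n,k,d.round(1))
        bp=w2px(n,[P["ball%d"%i] for i in range(3)])
        for v in bl:
            d=bp-f(v); d=d[np.argmin((d**2).sum(1))]; r+=list(d)
            if pr: print(n,"ball",d.round(1))
    return np.array(r)
s=least_squares(res,[c[0],c[1],np.radians(5),np.radians(ang["blue"]),0.1],loss="soft_l1")
res(s.x,True); p=s.x
print(p[:2],np.degrees(p[2:]), "arrow",np.degrees(p[2])+150)
for k,v in pts(p).items(): print(k,v.round(3))
np.save("p.npy",p)
E
```

```text
T blue [0.523 0.081 0.095]
T red [0.574 0.153 0.095]
T yellow [0.613 0.073 0.095]
T tip [0.479 0.143 0.013]
T tail [0.419 0.163 0.013]
T pivot [ 0.597 -0.095  0.05 ]
T nose [ 0.493 -0.082  0.05 ]
S blue [0.528 0.081 0.095]
S red [0.58  0.156 0.095]
S yellow [0.616 0.074 0.095]
S pivot [ 0.601 -0.095  0.05 ]
S nose [ 0.5   -0.081  0.05 ]
T ball [0.709 0.166 0.05 ]
T ball [0.45  0.189 0.05 ]
S ball [0.448 0.192 0.05 ]
S ball [ 0.559 -0.045  0.05 ]
S ball [0.709 0.168 0.05 ]
c [0.57438266 0.10342429]
{'blue': np.float64(-154.0910509487077), 'red': np.float64(83.99507316445782), 'yellow': np.float64(-35.50890467122306)}
['blue', 'yellow', 'red']
top blue [-0.1 -0.6]
top red [-0.5 -1. ]
top yellow [-0.2 -0.8]
top tip [-0.   1.2]
top tail [-0.8 -0.3]
top pivot [-0.1 -0.6]
top nose [-0.5 -0.6]
top ball [-0.1  0.2]
top ball [-0.2  0.1]
scene blue [-0.1 -0.7]
scene red [-0.7 -0.6]
scene yellow [-0.3 -0.1]
scene pivot [-0.2 -0.5]
scene nose [-0.5  0.1]
scene ball [-0.2  0.7]
scene ball [-0.2  0.2]
scene ball [-0.4  0.2]
[0.57254925 0.10334906] [   7.67853544 -155.17408132   15.30257888] arrow 157.67853544145618
blue [0.525 0.082 0.095]
yellow [0.615 0.073 0.095]
red [0.577 0.155 0.095]
ball0 [ 0.559 -0.046  0.05 ]
ball1 [0.709 0.166 0.05 ]
ball2 [0.45 0.19 0.05]
tip [0.475 0.143 0.013]
tail [0.42  0.166 0.013]
pivot [ 0.599 -0.095  0.05 ]
nose [ 0.495 -0.081  0.042]
```

The fit agrees to about 1 px in both cameras. Blue is at 204.8° and the arrow at 157.7°, so the carousel needs about −47° (clockwise). The lever is about 0.27 rad open. I'll push arm0, which is at −95° and near the robot, from its +x side. First I'll close the fingers and align the tool yaw with the world frame.

>>> step_arm(
  commands=[0, 0, 0, 0, 0, 0.09, 0, 0, 0, 0, 0, 0, 0.09, 0, 0, 0, 0, 0, 0, 0.07, 0, 0, 0, 0, 0, 0, 0, 0, 0, 0, 0, 0, 0, 0, 0],
)

```text
clock: 1.82
tcp_pos: [0.1625, -0.6293, 0.2314]
tcp_rot: [1.0, -0.003, 0.0, -0.0]
contact_force: [0.1, -0.9, -0.0]
gripper_width: 0.0253
```

>>> step_arm(
  commands=[2.1, -3.0, 0, 0, 0, 0, 0, 2.1, -3.0, 0, 0, 0, 0, 0, 2.1, -3.0, 0, 0, 0, 0, 0, 2.1, -3.0, 0, 0, 0, 0, 0, 2.1, -3.0, 0, 0, 0, 0, 0, 2.1, -3.0, 0, 0, 0, 0, 0, 2.1, -3.0, 0, 0, 0, 0, 0, 2.1, -3.0, 0, 0, 0, 0, 0, 2.1, -3.0, 0, 0, 0, 0, 0, 2.1, -3.0, 0, 0, 0, 0, 0],
)

```text
clock: 2.65
tcp_pos: [0.3735, -0.3272, 0.2291]
tcp_rot: [1.0, -0.001, -0.001, 0.005]
contact_force: [0.7, -0.9, -0.6]
gripper_width: 0.0004
```

>>> step_arm(
  commands=[2.2, -3.1, 0, 0, 0, 0, 0, 2.2, -3.1, 0, 0, 0, 0, 0, 2.2, -3.1, 0, 0, 0, 0, 0, 2.2, -3.1, 0, 0, 0, 0, 0, 2.2, -3.1, 0, 0, 0, 0, 0, 2.2, -3.1, 0, 0, 0, 0, 0, 2.2, -3.1, 0, 0, 0, 0, 0, 2.2, -3.1, 0, 0, 0, 0, 0, 2.2, -3.0, 0, 0, 0, 0, 0, 2.0, -2.7, 0, 0, 0, 0, 0],
)

```text
clock: 3.48
tcp_pos: [0.5993, -0.0027, 0.2287]
tcp_rot: [1.0, 0.01, 0.003, 0.006]
contact_force: [0.6, -1.1, 0.5]
gripper_width: -0.0002
```

>>> step_arm(
  commands=[0, 0, 0, 0, 0, 0, 0],
)

```text
clock: 3.57
tcp_pos: [0.6031, 0.0065, 0.2285]
tcp_rot: [1.0, 0.016, 0.005, 0.003]
contact_force: [1.3, 0.7, 0.1]
gripper_width: -0.0002
```

>>> step_arm(
  commands=[-0.5, 1.4, 0, 0, 0, 0.03, 0, -0.5, 1.2, 0, 0, 0, 0, 0, 0, 0, 0, 0, 0, 0, 0],
)

```text
clock: 3.82
tcp_pos: [0.5936, -0.0185, 0.2279]
tcp_rot: [1.0, 0.006, 0.004, 0.003]
contact_force: [-0.4, -0.4, -0.2]
gripper_width: -0.0004
```

Run:
```python
from h import *
print(manip.state()["tcp_pos"], manip.state()["tcp_rot"])
im=eyes.get_image("scene")
cv2.imwrite("pics/s1.png",cv2.resize(im[120:300,240:480],None,fx=3,fy=3,interpolation=cv2.INTER_CUBIC))
```

```text
[ 0.59358116 -0.01850016  0.22785768] [0.99996905 0.00580175 0.00434976 0.00305154]
```

View pics/s1.png

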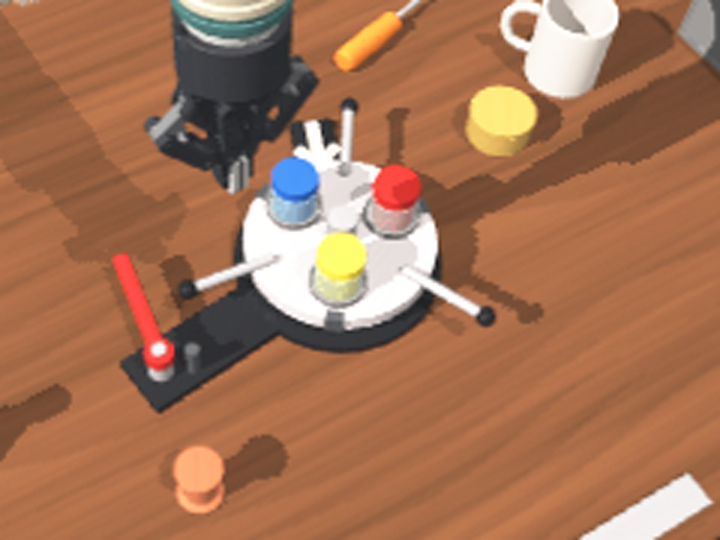

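The closed gripper's linkage sticks out sideways: the tip is at (237,185) and the knuckles at (157,130) and (305,80) in the crop. I'll check how high and wide they sit.

Run:
```python
from h import *
t=manip.state()["tcp_pos"]
print("tip",(w2px("scene",t)-[240,120])*3)
for h in (.05,.06,.07,.08,.1,.12):
  for s in(-.06,-.05,0,.05,.06):
    print(h,s,((w2px("scene",t+[0,s,h])-[240,120])*3).round(0)[0],end=" ")
  print()
```

```text
tip [[232.20473189 181.30301023]]
0.05 -0.06 [156. 172.] 0.05 -0.05 [169. 166.] 0.05 0 [232. 139.] 0.05 0.05 [293. 112.] 0.05 0.06 [305. 107.] 
0.06 -0.06 [155. 163.] 0.06 -0.05 [168. 157.] 0.06 0 [232. 129.] 0.06 0.05 [294. 103.] 0.06 0.06 [306.  98.] 
0.07 -0.06 [154. 154.] 0.07 -0.05 [167. 148.] 0.07 0 [232. 120.] 0.07 0.05 [294.  93.] 0.07 0.06 [307.  88.] 
0.08 -0.06 [153. 144.] 0.08 -0.05 [166. 139.] 0.08 0 [232. 111.] 0.08 0.05 [295.  84.] 0.08 0.06 [307.  79.] 
0.1 -0.06 [151. 125.] 0.1 -0.05 [165. 119.] 0.1 0 [232.  91.] 0.1 0.05 [296.  64.] 0.1 0.06 [309.  59.] 
0.12 -0.06 [149. 105.] 0.12 -0.05 [163.  99.] 0.12 0 [232.  71.] 0.12 0.05 [297.  43.] 0.12 0.06 [310.  38.]
```

>>> step_arm(
  commands=[0, 0.9, 2.5, 0, 0, 0.01, 0, 0, 0, 3, 0, 0, 0, 0, 0, 0, 3, 0, 0, 0, 0, 0, 0, 3, 0, 0, 0, 0, 0, 0, 2, 0, 0, 0, 0, 0, 0, 0, 0, 0, 0, 0, 0, 0, 0, 0, 0, 0, 0],
)

```text
clock: 4.45
tcp_pos: [0.596, -0.0391, 0.0933]
tcp_rot: [1.0, -0.006, 0.009, 0.004]
contact_force: [0.9, 1.0, -0.1]
gripper_width: -0.0002
```

Run:
```python
from h import *
print(manip.state()["tcp_pos"], manip.state()["tcp_rot"])
im=eyes.get_image("scene")
cv2.imwrite("pics/s2.png",cv2.resize(im[120:300,240:480],None,fx=3,fy=3,interpolation=cv2.INTER_CUBIC))
```

```text
[ 0.59602291 -0.03907452  0.09332506] [ 0.99993065 -0.00638602  0.00921677  0.00360097]
```

View pics/s2.png

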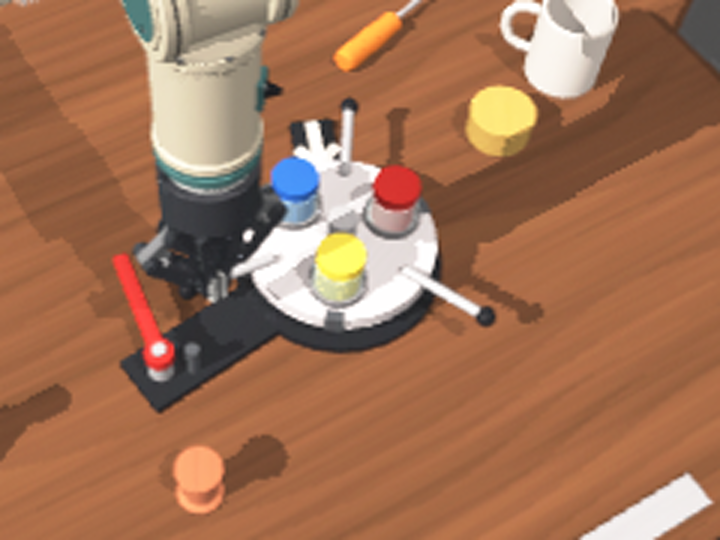

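The fingertip is over the tongue at (218,295), on the far side of the rod, and the jars are clear. I'll correct the y offset and tilt, then lower.

>>> step_arm(
  commands=[0, -1.1, 0, 0.008, -0.018, -0.012, 0, 0, 0, 2, 0, 0, 0, 0, 0, 0, 2, 0, 0, 0, 0, 0, 0, 1.4, 0, 0, 0, 0, 0, 0, 0, 0, 0, 0, 0, 0, 0, 0, 0, 0, 0, 0],
)

```text
clock: 5.0
tcp_pos: [0.6042, -0.0307, 0.05]
tcp_rot: [1.0, -0.002, 0.01, -0.0]
contact_force: [0.6, -0.5, 0.6]
gripper_width: 0.0001
```

>>> step_arm(
  commands=[-0.5, -0.2, 1.2, 0, -0.02, -0.004, 0, -0.5, 0, 0, 0, 0, 0, 0, 0, 0, 0, 0, 0, 0, 0],
)

```text
clock: 5.25
tcp_pos: [0.5963, -0.0291, 0.0413]
tcp_rot: [1.0, 0.0, 0.002, -0.0]
contact_force: [-0.8, -0.8, 0.6]
gripper_width: 0.0001
```

>>> step_arm(
  commands=[-0.8, -0.1, 0, 0, 0, 0, 0, -0.8, -0.1, 0, 0, 0, 0, 0, -0.8, 0, 0, 0, 0, 0, 0, -0.8, -0.1, 0, 0, 0, 0, 0, -0.8, -0.1, 0, 0, 0, 0, 0, -0.8, -0.2, 0, 0, 0, 0, 0, -0.8, -0.3, 0, 0, 0, 0, 0, -0.8, -0.3, 0, 0, 0, 0, 0, 0, 0, 0, 0, 0, 0, 0],
)

```text
clock: 6.0
tcp_pos: [0.5276, -0.0154, 0.0434]
tcp_rot: [1.0, 0.0, 0.005, -0.0]
contact_force: [-0.3, -0.2, -0.5]
gripper_width: 0.0001
```

```bash
cat > chk.py <<'E'
from h import *
import sys
p=np.load("p.npy"); n0=sys.argv[1]
s=manip.state(); print(s["clock"],s["tcp_pos"].round(4),s["tcp_rot"].round(3),s["contact_force"].round(1))
for n in("top","scene"):
    im=eyes.get_image(n); hsv=cv2.cvtColor(im,cv2.COLOR_BGR2HSV)
    # jar lids: nets + hue
    for q in("jar_blue_center","jar_red_center","jar_yellow_center"):
        for r in finder.masks_of(q,n)[:2]:
            w=px2w(n,r["uv"],.075)[0][:2]-p[:2]
            if np.hypot(*w)<.09: print(n,q,round(r["conf"],2),"r",np.hypot(*w).round(3),"ang",np.degrees(np.arctan2(w[1],w[0])).round(1))
    for c,(lo,hi) in dict(blue=(100,115),red=(0,5),yellow=(26,33)).items():
        m=cv2.inRange(hsv,(lo,170,150),(hi,255,255))
        N,l,st,ce=cv2.connectedComponentsWithStats(m)
        for i in range(1,N):
            if st[i,4]<40: continue
            w=px2w(n,ce[i],.092)[0][:2]-p[:2]
            if .03<np.hypot(*w)<.075: print(n,c,"lid",st[i,4],"r",np.hypot(*w).round(3),"ang",np.degrees(np.arctan2(w[1],w[0])).round(1))
    x=(255,150) if n=="top" else (255,120)
    cr=im[x[1]-20:x[1]+130,x[0]-40:x[0]+160]
    cv2.imwrite(f"pics/{n}_{n0}.png",cv2.resize(cr,None,fx=4,fy=4,interpolation=cv2.INTER_CUBIC))
print("arrow",np.degrees(p[2])+150)
E
python3 chk.py a
```

```text
6.0 [ 0.5276 -0.0154  0.0434] [ 1.     0.     0.005 -0.   ] [-0.3 -0.2 -0.5]
top jar_blue_center 0.71 r 0.057 ang 172.3
top jar_red_center 0.68 r 0.045 ang 70.4
top jar_yellow_center 0.46 r 0.048 ang -52.8
top blue lid 103 r 0.053 ang -179.0
top red lid 122 r 0.051 ang 63.6
top yellow lid 123 r 0.051 ang -60.8
scene jar_blue_center 0.7 r 0.047 ang -179.2
scene jar_red_center 0.82 r 0.059 ang 60.0
scene jar_yellow_center 0.89 r 0.051 ang -52.2
scene blue lid 143 r 0.051 ang -179.7
scene red lid 188 r 0.053 ang 58.9
arrow 157.67853544145618
```

View pics/scene_a.png

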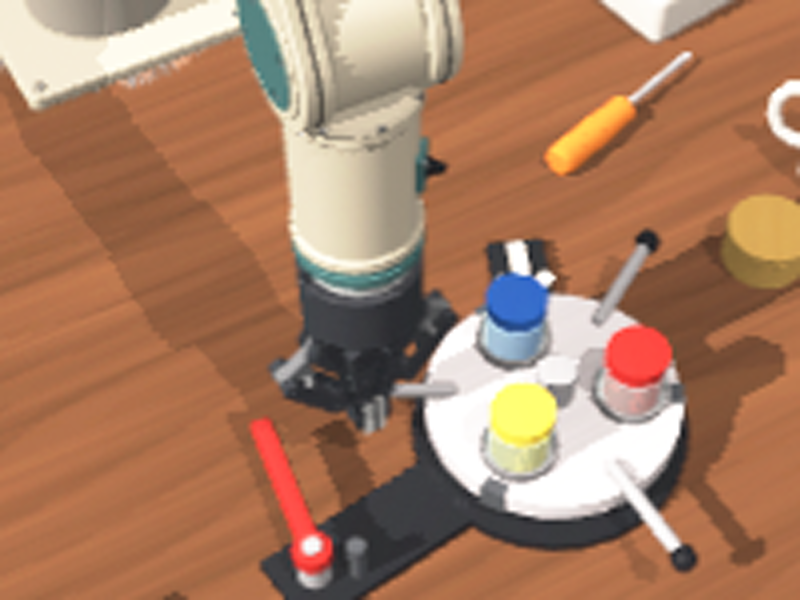

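Turning works: blue is now near 180°, with about 22° to go and nothing disturbed. Continuing along the arc.

>>> step_arm(
  commands=[-0.7, -0.3, 0.1, 0, -0.005, 0, 0, -0.7, -0.3, 0.1, 0, 0, 0, 0, -0.6, -0.4, 0.1, 0, 0, 0, 0, -0.6, -0.4, 0, 0, 0, 0, 0, -0.5, -0.3, 0, 0, 0, 0, 0, -0.4, -0.2, 0, 0, 0, 0, 0, 0, 0, 0, 0, 0, 0, 0],
)

```text
clock: 6.98
tcp_pos: [0.495, 0.0042, 0.0403]
tcp_rot: [1.0, -0.001, 0.007, 0.0]
contact_force: [1.0, -0.5, -1.2]
gripper_width: 0.0001
```

```bash
python3 chk.py b
```

```text
6.9833 [0.495  0.0042 0.0403] [ 1.    -0.001  0.007  0.   ] [ 1.  -0.5 -1.2]
top jar_blue_center 0.49 r 0.012 ang 100.7
top jar_blue_center 0.45 r 0.053 ang 159.5
top jar_yellow_center 0.55 r 0.047 ang -71.9
top blue lid 105 r 0.053 ang 164.0
top red lid 122 r 0.051 ang 45.6
top yellow lid 99 r 0.05 ang -75.8
scene jar_blue_center 0.56 r 0.043 ang 162.2
scene jar_red_center 0.52 r 0.056 ang 32.9
scene jar_yellow_center 0.83 r 0.054 ang -70.0
scene blue lid 157 r 0.049 ang 163.3
scene red lid 176 r 0.053 ang 40.7
arrow 157.67853544145618
```

View pics/scene_b.png

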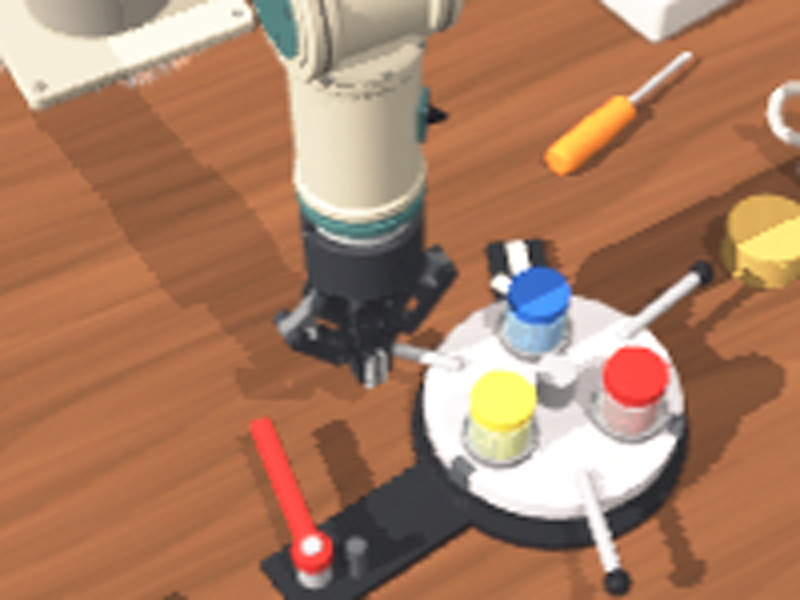

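View pics/top_b.png

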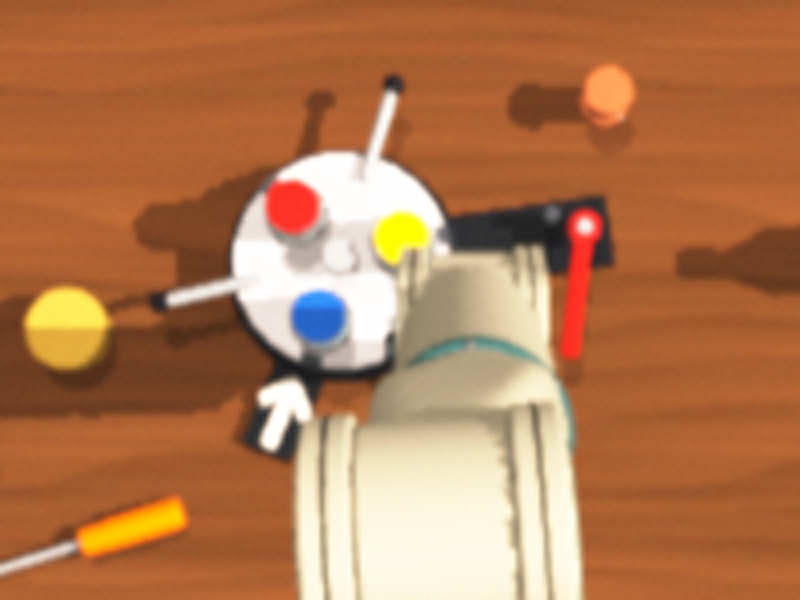

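Blue is at about 164° and the arrow at 157.7°, so roughly 6° remain. I'll nudge slowly.

>>> step_arm(
  commands=[-0.3, -0.3, 0, 0, -0.01, 0, 0, -0.3, -0.3, 0, 0, 0, 0, 0, -0.2, -0.3, 0, 0, 0, 0, 0, -0.1, -0.1, 0, 0, 0, 0, 0, 0, 0, 0, 0, 0, 0, 0],
)

```text
clock: 7.8
tcp_pos: [0.4875, 0.0126, 0.0401]
tcp_rot: [1.0, -0.002, 0.003, 0.001]
contact_force: [0.9, -1.2, 0.7]
gripper_width: -0.0
```

```bash
python3 chk.py c
```

```text
7.8 [0.4875 0.0126 0.0401] [ 1.    -0.002  0.003  0.001] [ 0.9 -1.2  0.7]
top jar_blue_center 0.44 r 0.052 ang 155.6
top jar_red_center 0.68 r 0.042 ang 38.6
top blue lid 106 r 0.053 ang 158.8
top red lid 122 r 0.051 ang 40.3
top yellow lid 96 r 0.052 ang -80.1
scene jar_blue_center 0.63 r 0.05 ang 150.6
scene jar_red_center 0.86 r 0.056 ang 31.0
scene jar_yellow_center 0.77 r 0.049 ang -72.7
scene blue lid 159 r 0.049 ang 158.2
scene red lid 178 r 0.054 ang 35.5
arrow 157.67853544145618
```

View pics/top_c.png

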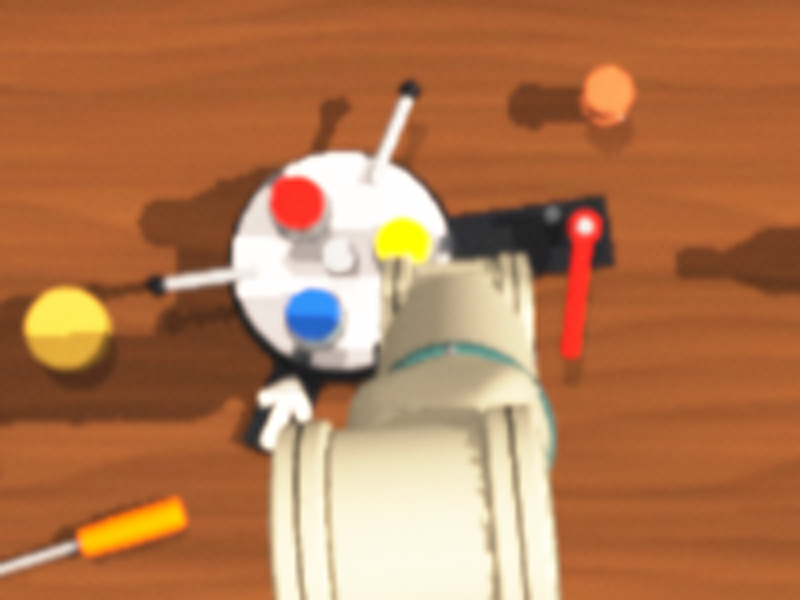

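Blue is now at about 158.5° against the arrow's 157.7°. I'll back off, lift and check again.

>>> step_arm(
  commands=[0.6, 0.8, 0, 0, 0, 0, 0, 0.6, 0.8, 0, 0, 0, 0, 0, 0, 0, 0, 0, 0, 0, 0, 0, 0, -3, 0, 0, 0, 0, 0, 0, -4, 0, 0, 0, 0, 0, 0, -4, 0, 0, 0, 0, 0, 0, 0, 0, 0, 0, 0],
)

```text
clock: 8.78
tcp_pos: [0.4995, -0.0076, 0.1512]
tcp_rot: [1.0, -0.004, -0.001, 0.001]
contact_force: [0.6, 0.3, -0.3]
gripper_width: 0.0001
```

>>> step_arm(
  commands=[1.0, 3.0, 0, 0, 0, 0, 0, 1.0, 3.0, 0, 0, 0, 0, 0, 1.0, 2.5, 0, 0, 0, 0, 0, 0.6, 2.0, 0, 0, 0, 0, 0, 0, 0, 0, 0, 0, 0, 0, 0, 0, 0, 0, 0, 0, 0],
)

```text
clock: 9.28
tcp_pos: [0.5391, -0.118, 0.156]
tcp_rot: [1.0, -0.004, 0.004, 0.001]
contact_force: [-0.5, -0.2, 0.3]
gripper_width: -0.0002
```

```bash
python3 chk.py d
python3 - <<'E'
from h import *
p=np.load("p.npy")
for k in((409,90),(155,284)):
    w=px2w("top",(np.array(k)+.5)/4-.5+[215,130],.05)[0][:2]-p[:2]; print(np.hypot(*w),np.degrees(np.arctan2(*w[::-1])), "-> blue +-60 mod 120")
E
```

```text
9.2833 [ 0.5391 -0.118   0.156 ] [ 1.    -0.004  0.004  0.001] [-0.5 -0.2  0.3]
top jar_blue_center 0.62 r 0.061 ang 161.8
top jar_red_center 0.53 r 0.041 ang 39.7
top jar_yellow_center 0.45 r 0.051 ang -79.7
top blue lid 107 r 0.053 ang 159.0
top red lid 122 r 0.051 ang 40.3
top yellow lid 124 r 0.051 ang -84.3
scene jar_blue_center 0.72 r 0.048 ang 160.2
scene jar_red_center 0.54 r 0.054 ang 39.9
scene jar_yellow_center 0.79 r 0.056 ang -72.8
scene jar_yellow_center 0.19 r 0.048 ang 52.8
scene blue lid 138 r 0.052 ang 157.4
scene red lid 178 r 0.054 ang 35.5
arrow 157.67853544145618
0.14982081094580071 -21.91410144246982 -> blue +-60 mod 120
0.15168180829969088 97.80884839044653 -> blue +-60 mod 120
```

View pics/top_d.png

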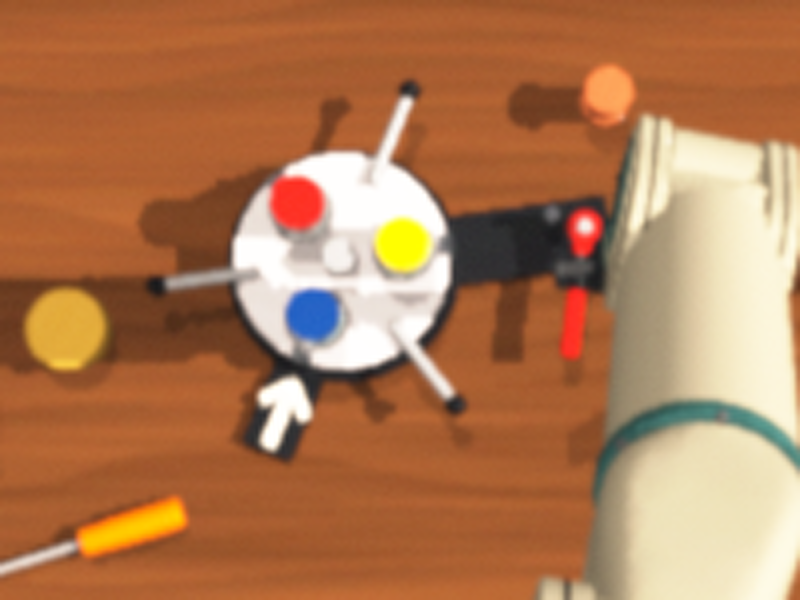

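View pics/scene_d.png

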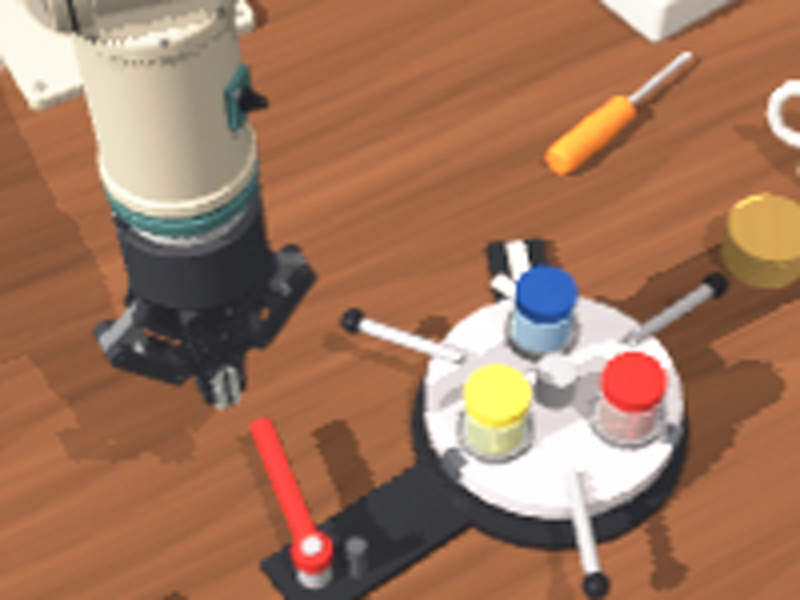

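With the balls at −21.9° and 97.8°, blue comes out at about 158°, within 1° of the arrow, and the carousel is at rest. Next is the lever: move to its far side and lower.

>>> step_arm(
  commands=[1.0, 2.0, 0, 0, -0.008, -0.008, 0, 0, 0.2, 0, 0, 0, 0, 0, 0, 0, 3, 0, 0, 0, 0, 0, 0, 3, 0, 0, 0, 0, 0, 0, 3, 0, 0, 0, 0, 0, 0, 1.0, 0, 0, 0, 0, 0, 0, 0, 0, 0, 0, 0],
)

```text
clock: 10.27
tcp_pos: [0.5528, -0.1352, 0.0555]
tcp_rot: [1.0, 0.006, 0.003, 0.001]
contact_force: [-0.1, -0.1, -0.1]
gripper_width: -0.0002
```

>>> step_arm(
  commands=[-0.4, 0, 2.0, 0, 0, 0.012, 0, 0, 0, 0, 0, 0, 0, 0, -0.1, -0.8, 0, 0, 0, 0, 0, -0.1, -0.8, 0, 0, 0, 0, 0, 0, -0.8, 0, 0, 0, 0, 0, 0, -0.8, 0, 0, 0, 0, 0, 0, -0.7, 0, 0, 0, 0, 0, 0, 0, 0, 0, 0, 0, 0],
)

```text
clock: 10.93
tcp_pos: [0.5512, -0.0923, 0.043]
tcp_rot: [1.0, 0.001, 0.008, 0.002]
contact_force: [-1.1, -0.2, -0.7]
gripper_width: -0.0001
```

```bash
python3 chk.py e
```

```text
10.9333 [ 0.5512 -0.0923  0.043 ] [1.    0.001 0.008 0.002] [-1.1 -0.2 -0.7]
top jar_blue_center 0.75 r 0.059 ang 155.3
top jar_red_center 0.67 r 0.044 ang 42.4
top jar_yellow_center 0.62 r 0.048 ang -81.4
top blue lid 107 r 0.053 ang 158.9
top red lid 122 r 0.051 ang 40.3
top yellow lid 117 r 0.052 ang -83.6
scene jar_blue_center 0.59 r 0.047 ang 151.4
scene jar_red_center 0.69 r 0.05 ang 42.0
scene jar_yellow_center 0.87 r 0.053 ang -79.8
scene blue lid 138 r 0.052 ang 157.4
scene red lid 179 r 0.054 ang 35.7
scene yellow lid 76 r 0.051 ang -90.5
arrow 157.67853544145618
```

View pics/scene_e.png

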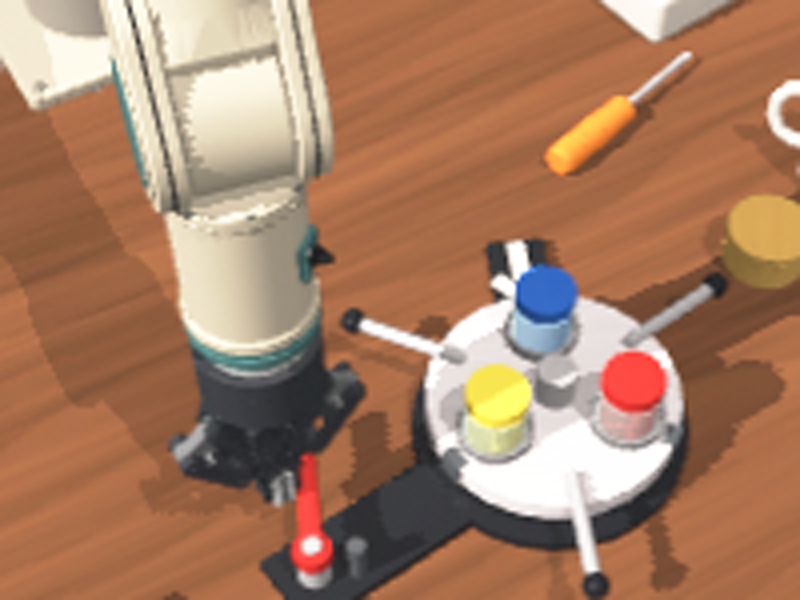

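The lever is turning (nose near (310,460)), but the tip at z = 43 mm barely overlaps it. I'll lower the tip and continue along the arc.

>>> step_arm(
  commands=[-0.2, 0.3, 0.5, 0, -0.016, 0, 0, 0, 0, 0.5, 0, 0, 0, 0, 0, 0, 0, 0, 0, 0, 0],
)

```text
clock: 11.58
tcp_pos: [0.5489, -0.0984, 0.0314]
tcp_rot: [1.0, -0.002, -0.001, 0.002]
contact_force: [-0.5, 0.8, -0.4]
gripper_width: -0.0
```

>>> step_arm(
  commands=[-0.1, -0.7, 0, 0, 0, 0, 0, 0, -0.7, 0, 0, 0, 0, 0, 0.1, -0.7, 0, 0, 0, 0, 0, 0.3, -0.6, 0, 0, 0, 0, 0, 0.5, -0.6, 0, 0, 0, 0, 0, 0.5, -0.5, 0, 0, 0, 0, 0, 0.5, -0.4, 0, 0, 0, 0, 0, 0, 0, 0, 0, 0, 0, 0],
)

```text
clock: 12.25
tcp_pos: [0.567, -0.0546, 0.0301]
tcp_rot: [1.0, -0.002, -0.003, 0.004]
contact_force: [0.3, -0.3, -0.1]
gripper_width: -0.0001
```

```bash
python3 chk.py f | grep -v center
```

```text
12.25 [ 0.567  -0.0546  0.0301] [ 1.    -0.002 -0.003  0.004] [ 0.3 -0.3 -0.1]
top blue lid 110 r 0.053 ang 159.1
top red lid 120 r 0.051 ang 40.1
top yellow lid 117 r 0.052 ang -83.6
scene blue lid 142 r 0.052 ang 157.4
scene red lid 180 r 0.053 ang 35.7
scene yellow lid 146 r 0.051 ang -81.5
arrow 157.67853544145618
```

View pics/scene_f.png

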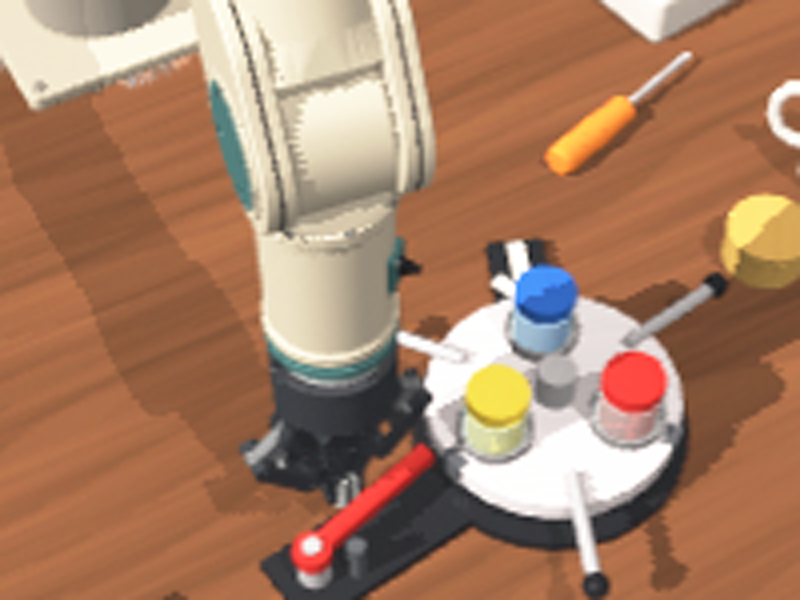

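The lever is almost in, with its nose at (428,458) beside the rim. I'll press gently to the stop and watch the force.

>>> step_arm(
  commands=[0.4, -0.1, -0.1, 0, 0, 0, 0, 0.4, -0.1, -0.1, 0, 0, 0, 0, 0.4, 0, 0, 0, 0, 0, 0],
)

```text
clock: 12.9
tcp_pos: [0.5745, -0.0549, 0.0315]
tcp_rot: [1.0, -0.004, -0.007, 0.004]
contact_force: [-1.9, 1.3, 1.1]
gripper_width: 0.0004
```

>>> step_arm(
  commands=[0.4, 0, 0, 0, 0, 0, 0, 0.4, 0, 0, 0, 0, 0, 0],
)

```text
clock: 13.07
tcp_pos: [0.5753, -0.0547, 0.0308]
tcp_rot: [1.0, -0.004, -0.015, 0.003]
contact_force: [-10.5, 0.2, 7.7]
gripper_width: 0.0004
```

```bash
python3 chk.py g | grep -v center
```

```text
13.0667 [ 0.5753 -0.0547  0.0308] [ 1.    -0.004 -0.015  0.003] [-10.5   0.2   7.7]
top blue lid 113 r 0.053 ang 159.1
top red lid 118 r 0.051 ang 39.4
top yellow lid 118 r 0.052 ang -83.6
scene blue lid 153 r 0.05 ang 158.3
scene red lid 179 r 0.054 ang 35.7
scene yellow lid 145 r 0.051 ang -81.6
arrow 157.67853544145618
```

View pics/scene_g.png

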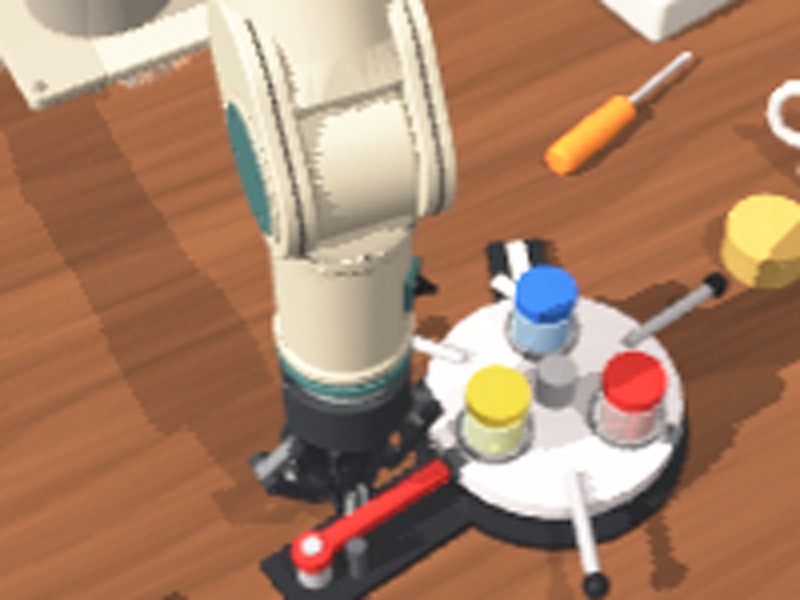

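The tool is blocked with 10.5 N and the lever lies against the stop pin, pointing at the carousel's middle. I'll hold briefly, back off in −x, lift and retreat.

>>> step_arm(
  commands=[0.3, 0, 0, 0, 0, 0, 0, 0.2, 0, 0, 0, 0, 0, 0],
)

```text
clock: 13.63
tcp_pos: [0.5749, -0.0547, 0.0303]
tcp_rot: [1.0, -0.004, -0.021, 0.003]
contact_force: [-3.9, -0.3, 3.5]
gripper_width: -0.0001
```

>>> step_arm(
  commands=[-0.8, 0.3, 0, 0, 0, 0, 0, -0.8, 0.3, 0, 0, 0, 0, 0, -0.8, 0.3, 0, 0, 0, 0, 0, 0, 0, 0, 0, 0, 0, 0, 0, 0, -3, 0, 0, 0, 0, 0, 0, 0, -4, 0, 0, 0, 0, 0, 0, -4, 0, 0, 0, 0, 0, 0, -4, 0, 0, 0, 0, 0, 0, -3, 0, 0, 0, 0, 0, 0, 0, 0, 0, 0, 0],
)

```text
validation failed for argument at $.co...
```

>>> step_arm(
  commands=[-1.5, 3, 0, 0, 0, 0, 0, -1.5, 3, 0, 0, 0, 0, 0, -1.5, 3, 0, 0, 0, 0, 0, -1.5, 3, 0, 0, 0, 0, 0, -1.5, 3, 0, 0, 0, 0, 0, 0, 3, 0, 0, 0, 0, 0, 0, 2, 0, 0, 0, 0, 0, 0, 0, 0, 0, 0, 0, 0, 0, 0, 0, 0, 0, 0, 0],
)

```text
clock: 14.38
tcp_pos: [0.5081, -0.2637, 0.0355]
tcp_rot: [1.0, -0.002, -0.011, 0.005]
contact_force: [-0.7, 1.2, -0.9]
gripper_width: 0.0
```

```bash
python3 chk.py h | grep -v center
python3 - <<'E'
from h import *
for n in("top","scene"): cv2.imwrite(f"pics/full_{n}_h.png",eyes.get_image(n))
E
```

```text
14.3833 [ 0.5081 -0.2637  0.0355] [ 1.    -0.002 -0.011  0.005] [-0.7  1.2 -0.9]
top blue lid 106 r 0.053 ang 158.8
top red lid 122 r 0.051 ang 40.3
top yellow lid 123 r 0.051 ang -84.4
scene blue lid 140 r 0.052 ang 157.0
scene red lid 178 r 0.054 ang 35.5
arrow 157.67853544145618
```

View pics/top_h.png

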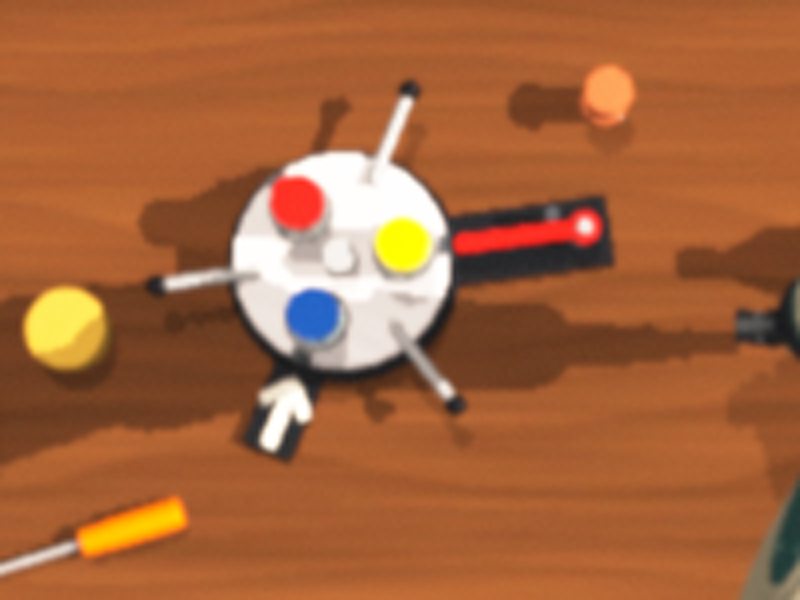

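View pics/full_scene_h.png

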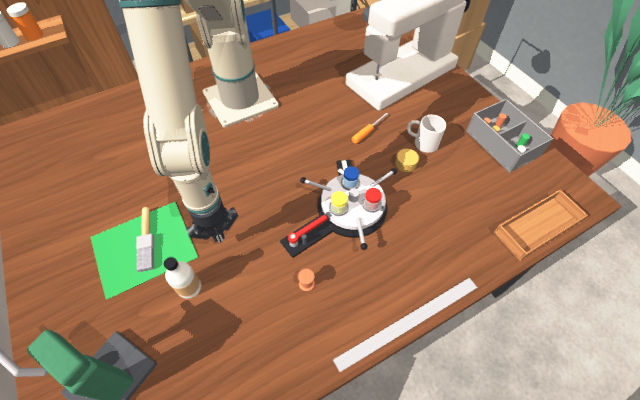

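The lever is fully in, with its bar from (455,243) to (585,227) in the top crop aimed at the hub. My lift call was malformed (a bad row length) and got refused, so the sideways retreat ran low, though it met free space. I'll lift now and compare all bystanders with the first pictures.

>>> step_arm(
  commands=[0, -0.5, -2, 0, 0, 0, 0, 0, -0.5, -3, 0, 0, 0, 0, 0, 0, -4, 0, 0, 0, 0, 0, 0, -4, 0, 0, 0, 0, 0, 0, -3, 0, 0, 0, 0, 0, 0, -2, 0, 0, 0, 0, 0, 0, 0, 0, 0, 0, 0, 0, 0, 0, 0, 0, 0, 0],
)

```text
clock: 15.55
tcp_pos: [0.5115, -0.2459, 0.2218]
tcp_rot: [1.0, 0.002, -0.014, 0.003]
contact_force: [0.0, 0.7, -0.1]
gripper_width: -0.0001
```

Run:
```python
from h import *
p=np.load("p.npy")
s=manip.state(); print(s["tcp_pos"],s["contact_force"].round(1),np.abs(s["dq"]).max())
for n in("top","scene"):
    im=eyes.get_image(n); a=cv2.imread(f"pics/{n}0.png"); cv2.imwrite(f"pics/full_{n}_i.png",im)
    for q,z in(("spool",.025),("tin",.018),("medium",.08),("mug",.045),("brush",.005),("driver",.01)):
        print(n,q,[(round(r["conf"],2),px2w(n,r["uv"],z)[0][:2].round(3).tolist()) for r in finder.masks_of(q,n)[:2]])
im=eyes.get_image("top"); hsv=cv2.cvtColor(im,cv2.COLOR_BGR2HSV)
m=cv2.inRange(hsv,(0,170,120),(6,255,255)); N,l,st,ce=cv2.connectedComponentsWithStats(m)
for i in range(1,N):
    if st[i,4]>60:
        yx=np.argwhere(l==i)[:,::-1]; w=px2w("top",yx,.046)[:,:2]; c=w.mean(0); v=np.linalg.svd(w-c,full_matrices=False)[2][0]
        print("red",st[i,4],c.round(3),"axis deg",np.degrees(np.arctan2(v[1],v[0])).round(1)%180)
print("lever stop dir",np.degrees(p[2])+90)
```

```text
[ 0.5115239  -0.24586714  0.22176627] [ 0.   0.7 -0.1] 0.04010700601192108
top spool [(0.52, [0.7, -0.112]), (0.5, [0.577, -0.011])]
top tin [(0.69, [0.506, 0.32])]
top medium [(0.62, [0.594, 0.132]), (0.54, [0.689, -0.109])]
top mug [(0.85, [0.475, 0.439])]
top brush []
top driver [(0.72, [0.348, 0.288]), (0.63, [0.593, -0.047])]
scene spool [(0.76, [0.71, -0.111]), (0.69, [0.56, 0.07])]
scene tin [(0.56, [0.506, 0.331])]
scene medium [(0.83, [0.581, -0.374]), (0.4, [0.737, -0.115])]
scene mug [(0.92, [0.47, 0.453]), (0.2, [0.612, -0.021])]
scene brush [(0.94, [0.409, -0.441])]
scene driver [(0.8, [0.355, 0.285])]
red 124 [0.619 0.14 ] axis deg 43.400000000000006
red 213 [ 0.591 -0.048] axis deg 97.8
lever stop dir 97.67853544145618
```

View pics/full_top_i.png

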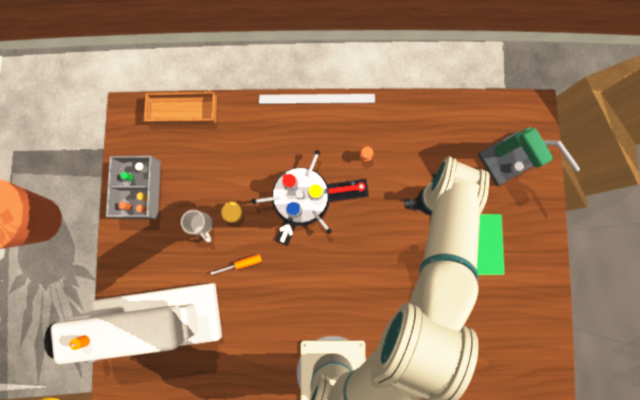

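Everything checks out: the lever axis is at 97.8° against 97.7° at the stop, blue is at about 158°, the bystanders are where they were, and the hand is clear at z = 0.22 m. Handing in.

```bash
python3 -c "
from plant import manip
print(manip.finish_job())"
```

```text
the job is handed in; nothing more can be done
None
```

I turned the carousel to blue, pushed the lock lever in to its stop, and handed the job in. The interface reports no verdict, so the result rests on my own last checks.

- **Carousel:** I pushed one spoke arm about 47° clockwise with the closed fingertips. The blue jar now stands at about 158°, against 157.7° for the arrow; single readings ranged from 157.0° to 159.1°. It stayed put while I worked the lever.
- **Lock lever:** I pushed it until the tool was blocked at about 10 N. The lever measures 97.8°, against a calculated stop direction of 97.7°.
- **Jars and other things:** The jars looked upright in their cups in the last pictures. The spool, tin, bottle, mug and driver measured within about 10–15 mm of where they started, which is how far off the finder's readings are. I had no starting measurement for the brush. It looks unmoved in the scene picture taken just before the final lift, and the arm never went to it.
- **Hand:** It finished clear of everything at z = 0.22 m, with about 0 N of contact force, at 15.6 s plus a few camera calls out of the 64 s allowed.

**What went wrong or disagreed:**
- **Refused lift:** One lift call after the lever push was malformed and refused. The retreat that followed therefore ran low, at about 35 mm, but it met nothing, and I lifted afterwards.
- **Finder errors:** The finder sometimes confused the lever, the bottle and the red jar with other things. I relied on lid colours and the arm balls instead. The top camera could not see the bottle or brush behind the arm at the end, so those two were checked from the scene camera only.

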